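# Wipe casing shards off the repair plate and sheathe the scraper

### The arm

A 7-joint arm with a two-finger parallel gripper is mounted at the origin on the work surface. World frame = base frame: x ahead of the robot, y to its left, z up, the work surface at z = 0. Lengths are in m, angles in rad, forces in N, time in s.
With the tool pointing down it reaches from about 0.4 to 0.85 m from the base axis. Payload 4.5 kg.
Tool frame: the origin (TCP) lies midway between the tips of the shut fingers; the grasp point (between the pads) lies 19 mm behind it; z points along the fingers, y is the line along which they close (so a half turn about z gives the same grasp; the last joint's range is limited). The gripper opens to 85 mm and grips with 20 to 120 N. Pads are 22 mm wide; open, the fingers measure 114 mm over their backs; the gripper's body (76 mm by 85 mm) begins 54 mm behind the grasp point. The pads swing forward as they close: fully open they stand 13 mm farther back than shut.
Start: joints at [-1.269, 0.689, -0.195, 1.565, 0.157, 0.902, -0.215], TCP at [0.165, 0.603, 0.204] pointing down, gripper open.
Joint ranges: [-3.01, 3.01], [-0.46, 2.08], [-1.47, 1.51], [0.13, 2.56], [-1, 4.14], [0.04, 2.09], [-2.66, 2.66]. Speed limits (rad/s): [2.57, 2.57, 3.14, 3.14, 3.14, 3.14, 3.14].

### API

Orientations are given as [roll, pitch, yaw] about the fixed x, y, z axes, in that order (R = Rz(yaw) Ry(pitch) Rx(roll)).
In Python, from plant import get_obs, eyes, order gives the robot as it stands.
- The arm moves only by the tool jog_arm, never from a script. Its argument "motion" is a list that holds one entry, the list of rows, each a list of 7 numbers: the closure, from -1 (fully open) to 1 (shut), so that 0 is half open, then the shift along the tool's x, y, z in m, then the turn, a rotation vector about the tool's x, y, z in rad. In form: [[[grip, tx, ty, tz, rx, ry, rz], ...]]. A call has 1 to 20 rows; each row shifts and turns the commanded pose from where the row before left it, along the tool's axes as they then stand; what a row does not reach is not made up. A row lasts 1/12 s, in which the tool goes at most 41.7 mm and 7.16 degrees, less where a joint would pass 70% of its speed; a pose out of reach is approached as far as the arm can. A call with a gripper value outside its range is refused whole. The fingers move at their own pace and stop on an object; "force" is the grip in N (left out, the last holds). Time passes only in rows, so rows that do not move let the fingers close. It gives the time, the measured TCP pose, the force, the opening and the grip force at its end, in the units of the state.
- get_obs(): the state, without advancing time (a new reading comes with each control period).
- eyes.get_image(name): name is "side" or "top"; returns a dict with "image" (400x640x3 uint8, blue, green, red), "depth" (400x640 float32, m along the optical axis (not along the pixel's ray), 0 where there is no reading), "intrinsics" (3x3 intrinsics, pixels), "dist" ([k1, k2, p1, p2, k3] as OpenCV has them; the pictures are not rectified), "extrinsics" (4x4, takes a point from camera to world coordinates). Camera axes: x right, y down, z forward; pixel columns grow to the right and rows downward; lengths in m; the calibration is good to about 2 mm. A picture is of the moment at which its call begins.
- order.hand_in(): hands the job in; it is judged then, once.
The state is a dict: "time": time; "joints": joint angles; "qvel": joint speeds; "effort": joint torques, N m; "tool_pos": TCP position; "eef_rot": TCP orientation; "wrist_force": force on the tool from outside, world axes, zero at the start; "torque": the same for the moment, N m; "opening": finger opening in m; "gripper_force": force on a finger pad.
Only numpy, scipy, OpenCV 4.12 (cv2) and the standard library are available. Lean on these libraries where they do the work, as an engineer would, in place of code of your own. Each camera call takes 0.05 s, during which the arm holds its last target. There are 200 camera calls.

### The job

Take the blue scraper by its black middle handle, stand it on the repair plate behind the orange casing shards, and wipe all four off the plate's open edge into the black scrap tray; do not touch the shards with the fingers. Then set the scraper down on the bench in front of (or with its nose just inside) the wooden sleeve's mouth and let go, take it again by its yellow tail, slide it nose first into the sleeve until it meets the hidden stop, and let go. Leave the other things on the bench where they are.

Things in the scene. Friction and masses are not known exactly. Their poses are not given: they have to be found in the camera images.
- scraper: Plastic scraper block, 0.22 kg, 180 mm long overall, lying flat on the bench at the start, right side up. Origin: centre of its underside; +x along its length to the nose, z up. Blue block 30 mm wide and 20 mm high from x = -50 to +80 mm, blue nose 22 mm wide from +80 to +90 mm; black handle rib on top at the middle (56 mm long, 18 mm wide, from 20 to 58 mm above the underside); yellow tail 20 mm wide and 40 mm high from x = -48 to -90 mm. Either long side (+y or -y) wipes.
- scraper_handle (a point): Grip point of the black handle rib, 43 mm above the scraper's underside, at the middle of its length. Axes as scraper; grip across y (18 mm wide).
- scraper_tail (a point): Grip point of the yellow tail, 28 mm above the underside, 72 mm behind the scraper's origin. Axes as scraper; grip across y (20 mm wide).
- scraper_nose (a point): Foremost point of the scraper's nose, on the underside, 90 mm ahead of its origin.
- plate: Fixed aluminium repair plate, 208 mm (x) by 240 mm (y), its top 45 mm above the bench, with upright rims 20 mm high and 4 mm thick along the two sides at x = +-102 mm (200 mm clear between them); open at y = -120 and y = +120 mm. Origin: centre of the underside, z up. The shards lie between y = -55 and y = +110 mm; the strip from y = -120 to y = -60 mm is clear. Wipe towards +y, where the tray stands.
- plate_edge (a point): Middle of the plate's open edge over the tray, on its top surface (y = +120 mm of the plate). Axes as plate.
- tray: Fixed black scrap tray, 230 mm (x) by 160 mm (y), 28 mm high, walls 4 mm, floor 4 mm above the bench; it stands against the plate's +y end, its rim 17 mm below the plate's top, centre 202 mm from the plate's centre. Origin: centre of the underside; axes parallel to the plate's.
- shard0: Loose flat orange shard of a broken plastic casing, about 50 by 30 mm, 8 mm thick, 14 g, lying on the plate at any yaw. Origin: underside, near its middle.
- shard1: Loose flat orange shard of a broken plastic casing, about 50 by 30 mm, 8 mm thick, 14 g, lying on the plate at any yaw. Origin: underside, near its middle.
- shard2: Loose flat orange shard of a broken plastic casing, about 50 by 30 mm, 8 mm thick, 14 g, lying on the plate at any yaw. Origin: underside, near its middle.
- shard3: Loose flat orange shard of a broken plastic casing, about 50 by 30 mm, 8 mm thick, 14 g, lying on the plate at any yaw. Origin: underside, near its middle.
- sleeve: Fixed wooden sleeve on the bench, 140 mm long, 54 mm wide (low foot flanges to 100 mm near its rear), 70 mm high; the bench is its floor, no sill. Origin: middle of its mouth, at bench level; +x points into it, z up. Roofed slot 38 mm wide, 64 mm high; two steel lips 35 mm high flare to about 55 mm at x = -16 mm. The scraper goes in nose first, its x along the sleeve's x; a gripper does not fit in.
- sleeve_stop: Fixed rubber stop inside the sleeve, hidden under the roof, its depth differing from start to start: 95 to 115 mm beyond the mouth. Origin: centre of its front face, at bench level; axes as the sleeve. The scraper slides on the bench with a few N of friction (more if it is pressed down); the stop is solid. With the nose against it, 65 to 85 mm of the scraper stays outside.
- multimeter: Yellow multimeter, 85 x 170 x 36 mm; bystander. Origin: centre of the underside.
- screwdriver: Screwdriver lying on the bench near the robot, about 200 mm long; bystander.
- tape_roll: White roll of tape lying flat, 90 mm across, 22 mm high; bystander. Origin: centre of the underside.
- spray_can: Blue spray can standing upright, 56 mm across, 170 mm high; bystander. Origin: centre of the underside.
- remote_shell: Black remote control, 50 x 150 x 18 mm, lying near the robot; bystander. Origin: centre of the underside.
Mind the look-alikes: they are no part of the job. Leave any turquoise look-alike of the shard3 alone. What is shaped like the scraper but pink is not meant.

How it is judged:
By the outcome, as a careful person would: the job done as asked, in the order asked, and still so for the second after the job is handed in, with the robot touching nothing.
It also fails if it takes over 64 s, if anything falls off the work surface, if the arm or the gripper's body presses on something with over 40 N, if the wrist force passes 120 N, or if a joint passes its speed limit or range.

## Working session

There is one attempt and no reset: what is moved stays moved. The work goes in short steps, Python scripts to look and compute and a tool call to move; the robot and the scene stay as the last step left them, time stands still between calls to the robot, and variables do not carry over. Pictures are saved under pics/ and viewed, at most 10 in all, crops included, and the job is handed in when it is done.

Besides the shell and the picture viewer there is one more tool, called after "Call:" in YAML: its name, and indented under it one key for each argument. jog_arm: Moves the arm, as the interface text tells. Its arguments: {"type":"object","properties":{"motion":{"type":"array"},"force":{"type":"number"}},"required":["motion"]}

```bash
mkdir -p pics; cat > h.py <<'E'
import numpy as np, cv2
from plant import get_obs, eyes, order
def grab(n):
    d=eyes.get_image(n); d['n']=n; return d
def pts(d,uv,z):
    "pixels -> world at height z"
    uv=np.asarray(uv,float).reshape(-1,1,2)
    r=cv2.undistortPoints(uv,d['intrinsics'],np.array(d['dist'])).reshape(-1,2)
    E=d['extrinsics']; r=np.c_[r,np.ones(len(r))]@E[:3,:3].T; c=E[:3,3]
    return c+r*((z-c[2])/r[:,2])[:,None]
def cloud(d):
    "per pixel world xyz from depth"
    h,w=d['depth'].shape; v,u=np.mgrid[:h,:w]
    r=cv2.undistortPoints(np.stack([u,v],-1).reshape(-1,1,2).astype(float),d['intrinsics'],np.array(d['dist'])).reshape(h,w,2)
    p=np.dstack([r,np.ones((h,w))])*d['depth'][...,None]
    E=d['extrinsics']; return p@E[:3,:3].T+E[:3,3]
def st():
    o=get_obs(); print({k:np.round(o[k],3).tolist() for k in('time','joints','tool_pos','eef_rot','wrist_force','opening')})
E
python3 - <<'E'
from h import *
st()
for n in('top','side'):
    d=grab(n); cv2.imwrite(f'pics/{n}0.png',d['image']); print(n,np.round(d['extrinsics'],3).tolist(),d['intrinsics'][0][0])
E
```

```text
{'time': 0.0, 'joints': [-1.269, 0.69, -0.194, 1.566, 0.157, 0.902, -0.215], 'tool_pos': [0.165, 0.602, 0.203], 'eef_rot': [-3.14, 0.0, 2.874], 'wrist_force': [-0.397, 0.964, -0.138], 'opening': 0.085}
top [[-0.014, -0.987, 0.159, 0.323], [-1.0, 0.013, -0.008, -0.098], [0.006, -0.159, -0.987, 1.189], [0.0, 0.0, 0.0, 1.0]] 438.15947036110197
side [[-0.966, -0.192, 0.172, 0.325], [-0.257, 0.679, -0.688, 0.698], [0.016, -0.709, -0.705, 0.884], [0.0, 0.0, 0.0, 1.0]] 399.0548534235007
```

View pics/top0.png

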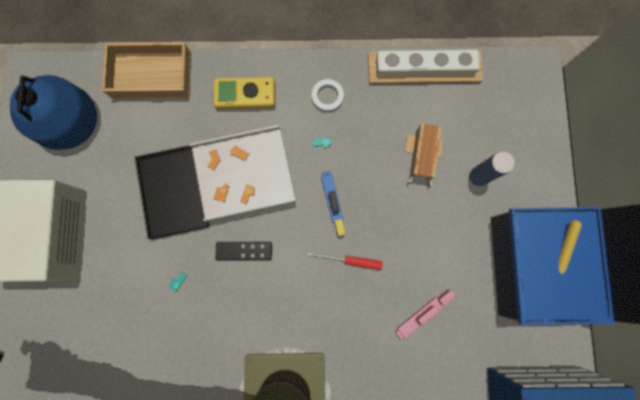

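View pics/side0.png

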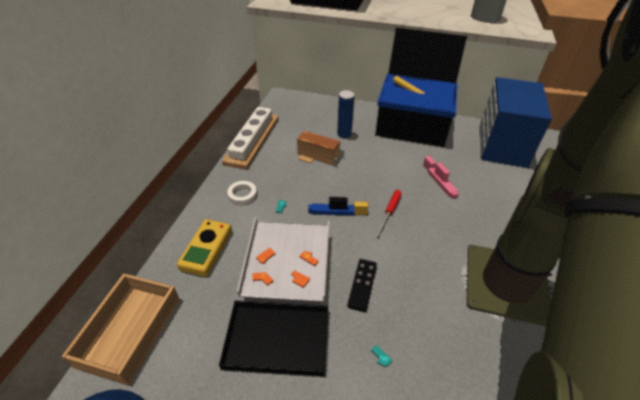

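Candidates for the scraper: the blue one at top (333,205) / side (338,207), and the pink look-alike at top (426,314). I choose the blue one, with its yellow tail at (340,228) and its nose away from the robot. The orange shards are at top (214,159), (240,153), (222,192) and (247,194). The turquoise pieces at (321,143) and (178,282) are to be left alone. The sleeve is at (427,153), with the lips of its mouth at (408–433,184) facing the robot.

```bash
cat > meas.py <<'E'
from h import *
def rect(P,name):
    c,s,a=cv2.minAreaRect(np.float32(P[:,:2])*1000)
    print(name,len(P),'c',np.round(c,1),'size',np.round(s,1),'ang',round(a,2),'zmed',np.round(np.median(P[:,2]),4))
def masks(d):
    hsv=cv2.cvtColor(d['image'],cv2.COLOR_BGR2HSV); H,S,V=cv2.split(hsv)
    return dict(blue=(H>100)&(H<125)&(S>130)&(V>50),yellow=(H>18)&(H<35)&(S>120)&(V>90),orange=(H>4)&(H<17)&(S>140)&(V>110),black=(V<55),wood=(H>4)&(H<17)&(S>70))
E
python3 - <<'E'
from meas import *
for n,boxes in(('top',dict(scr=(300,165,360,245),plate=(125,120,305,245),slv=(395,115,455,195))),('side',dict(scr=(300,190,375,222),plate=(215,215,340,380),slv=(285,125,350,170)))):
    d=grab(n); C=cloud(d); M=masks(d); print('==',n)
    def sub(k,m):
        u0,v0,u1,v1=boxes[k]; o=np.zeros(m.shape,bool); o[v0:v1,u0:u1]=m[v0:v1,u0:u1]; return o&(d['depth']>0)
    one=np.ones(M['blue'].shape,bool)
    for c in('blue','yellow','black'):
        P=C[sub('scr',M[c]) ]; P=P[P[:,2]>0.008]; rect(P,'scr '+c)
        if c=='blue':
            v,u=np.where(sub('scr',M[c])); Q=pts(d,np.c_[u,v],0.02); rect(Q,'blue ray@20mm'); l=cv2.fitLine(np.float32(Q[:,:2]),2,0,.01,.01).ravel(); print('dir',np.degrees(np.arctan2(l[1],l[0])))
        if c=='yellow':
            v,u=np.where(sub('scr',M[c])); rect(pts(d,np.c_[u,v],0.04),'yel ray@40')
        if c=='black':
            v,u=np.where(sub('scr',M[c])); print(len(u))
    Z=C[...,2]
    rect(C[sub('plate',(Z>.037)&(Z<.056))],'plate top'); rect(C[sub('plate',Z>.035)],'plate all');rect(C[sub('plate',(Z>.058)&(Z<.075))],'rims'); rect(C[sub('plate',(Z>.012)&(Z<.036))],'tray')
    rect(C[sub('slv',(Z>.06)&(Z<.08))],'sleeve roof'); rect(C[sub('slv',(Z>.02)&(Z<.045))],'sleeve lips');
    N,L,s,c=cv2.connectedComponentsWithStats(sub('plate',M['orange']).astype(np.uint8))
    for i in range(1,N):
        if s[i,4]>10: v,u=np.where(L==i); rect(pts(d,np.c_[u,v],.053),'shard')
    u0,v0,u1,v1={'top':(120,110,460,250),'side':(200,120,380,380)}[n]
    if n=='top': cv2.imwrite('pics/crop0.png',np.hstack([cv2.resize(d['image'][160:250,300:380],None,fx=5,fy=5),cv2.resize(d['image'][110:200,395:470],None,fx=5,fy=5)]))
E
```

```text
== top
scr blue 0 c [0. 0.] size [0. 0.] ang 0.0 zmed nan
  return _methods._mean(a, axis=axis, dtype=dtype,
  ret = ret.dtype.type(ret / rcount)
Traceback (most recent call last):
  File "h.py", line 8, in pts
    r=cv2.undistortPoints(uv,d['intrinsics'],np.array(d['dist'])).reshape(-1,2)
      ~~~~~~~~~~~~~~~~~~~^^^^^^^^^^^^^^^^^^^^^^^^^^^^^^^^^^^^^^^^
cv2.error: OpenCV(4.12.0) /io/opencv/modules/calib3d/src/undistort.dispatch.cpp:347: error: (-215:Assertion failed) CV_IS_MAT(_src) && CV_IS_MAT(_dst) && (_src->rows == 1 || _src->cols == 1) && (_dst->rows == 1 || _dst->cols == 1) && _src->cols + _src->rows - 1 == _dst->rows + _dst->cols - 1 && (CV_MAT_TYPE(_src->type) == CV_32FC2 || CV_MAT_TYPE(_src->type) == CV_64FC2) && (CV_MAT_TYPE(_dst->type) == CV_32FC2 || CV_MAT_TYPE(_dst->type) == CV_64FC2) in function 'cvUndistortPointsInternal'
```

```bash
cat > m1.py <<'E'
from meas import *
def fit(d,m,z,name):
    v,u=np.where(m)
    if len(u)<6: print(name,'few',len(u)); return
    Q=pts(d,np.c_[u,v],z); rect(Q,name)
    return Q
for n,boxes in(('top',dict(scr=(300,165,360,245),plate=(125,120,305,245),slv=(395,115,455,195))),('side',dict(scr=(300,190,375,222),plate=(215,215,340,380),slv=(285,125,350,170)))):
    d=grab(n); C=cloud(d); M=masks(d); print('==',n)
    def sub(k,m):
        u0,v0,u1,v1=boxes[k]; o=np.zeros(m.shape,bool); o[v0:v1,u0:u1]=m[v0:v1,u0:u1]; return o
    ok=d['depth']>0; Z=C[...,2]
    for k in boxes: z=Z[sub(k,ok)]; print(k,'depth frac',sub(k,ok).sum()/sub(k,ok|True).sum(),'z pct',np.round(np.percentile(z,[1,10,50,90,99]),3) if len(z) else '')
    if n=='top': print(cv2.cvtColor(d['image'],cv2.COLOR_BGR2HSV)[[185,228,205,220],[328,340,333,337]].tolist())
    for c,z in(('blue',.02),('yellow',.04),('black',.058)): 
        Q=fit(d,sub('scr',M[c]),z,'scr '+c)
        if Q is not None and c=='blue': l=cv2.fitLine(np.float32(Q[:,:2]),2,0,.01,.01).ravel(); print('dir',np.degrees(np.arctan2(l[1],l[0])))
    for nm,k,lo,hi in(('platetop','plate',.038,.055),('plate>35','plate',.036,.09),('rims','plate',.058,.08),('tray','plate',.014,.034),('roof','slv',.06,.08),('lips','slv',.02,.045)):
        P=C[sub(k,ok&(Z>lo)&(Z<hi))]
        if len(P)>5: rect(P,nm)
    N,L,s,c=cv2.connectedComponentsWithStats(sub('plate',M['orange']).astype(np.uint8))
    for i in range(1,N):
        if s[i,4]>10: fit(d,L==i,.053,'shard')
    if n=='top': cv2.imwrite('pics/crop0.png',np.hstack([cv2.resize(d['image'][160:250,300:380],None,fx=5,fy=5),cv2.resize(d['image'][110:200,395:470],None,fx=5,fy=5)]))
E
python3 m1.py
```

```text
== top
scr depth frac 0.9954166666666666 z pct [-0.005 -0.003  0.001  0.02   0.058]
plate depth frac 0.9964444444444445 z pct [-0.005 -0.002  0.003  0.047  0.064]
slv depth frac 0.996875 z pct [-0.004 -0.002  0.002  0.071  0.074]
[[107, 116, 176], [27, 132, 201], [21, 23, 78], [24, 76, 175]]
scr blue few 0
scr yellow 98 c [ 421.9 -148.2] size [38.8 17.8] ang 12.84 zmed 0.04
scr black few 3
platetop 6551 c [570.7 106. ] size [206.6 240. ] ang 11.88 zmed 0.0453
plate>35 7109 c [572.1 106.1] size [209.9 239.9] ang 11.74 zmed 0.0456
rims 401 c [572.1 106.6] size [210.  237.6] ang 11.82 zmed 0.0644
tray 804 c [505.2 220.6] size [313.9 317.4] ang 11.77 zmed 0.0239
roof 1102 c [ 623.5 -382.8] size [ 55.2 141.4] ang 79.69 zmed 0.0705
lips 125 c [ 614.2 -383.4] size [ 63.  155.6] ang 78.03 zmed 0.0332
shard 81 c [624.7 116.4] size [40.  17.7] ang 59.19 zmed 0.053
shard 90 c [608.3 182. ] size [21.7 44.1] ang 82.99 zmed 0.053
shard 87 c [520.1 161.3] size [23.5 40.2] ang 73.08 zmed 0.053
shard 11 c [526.5  84.7] size [23.   7.4] ang 29.7 zmed 0.053
shard 32 c [503.6  99.4] size [11.3 19.3] ang
[... 504 characters left out ...]
18.3] size [323.4 244. ] ang 11.8 zmed 0.0457
plate>35 6340 c [625.3 118.3] size [323.5 244. ] ang 11.8 zmed 0.0458
rims 303 c [568.9 108.1] size [208.5 239.4] ang 11.72 zmed 0.0649
tray 1519 c [588.7 190.4] size [262.3 476.1] ang 27.63 zmed 0.0246
roof 482 c [ 620.2 -382.2] size [ 59.9 141.6] ang 79.99 zmed 0.07
lips 346 c [ 600.3 -437.2] size [185.4 156.3] ang 78.27 zmed 0.0321
shard 14 c [779.3  57.1] size [ 8.2 12.2] ang 25.15 zmed 0.053
shard 128 c [623.7 119.7] size [44.2 24.9] ang 63.07 zmed 0.053
shard 121 c [510.8  95.8] size [25.7 48.5] ang 68.05 zmed 0.053
shard 158 c [518.7 165.4] size [28.5 45.3] ang 75.0 zmed 0.053
shard 139 c [606.4 185.7] size [27.  50.8] ang 83.48 zmed 0.053
```

View pics/crop0.png

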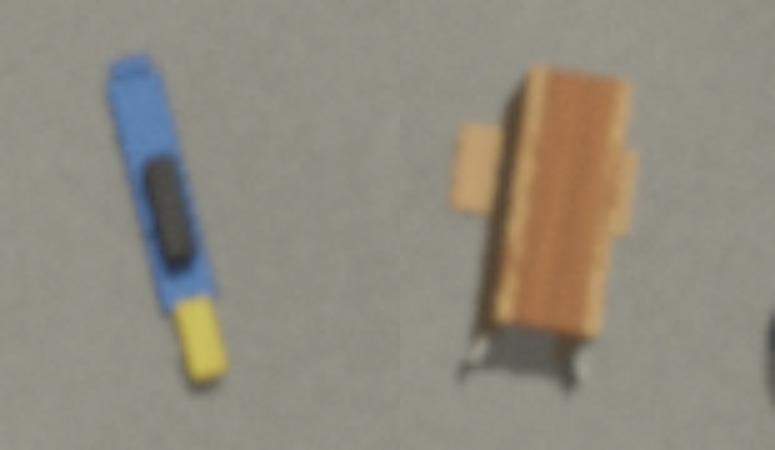

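Crop: the blue scraper with its black rib and yellow tail, nose up and away from the robot, is the right one. On the right, the sleeve's lips open toward the robot. I'll refine the scraper pose by depth and plan the first reach.

```bash
cat > plan.py <<'E'
# python3 plan.py: rows from the current pose through waypoints (x,y,z mm, yaw deg, n rows)
from h import *
def rows(wps,grip,start=None,o=None):
    o=get_obs(); p=np.array(o['tool_pos'])*1000; y=np.degrees(o['eef_rot'][2])
    if start: p,y=np.array(start[:3],float),start[3]
    for w in wps:
        q=np.array(w[:3],float); n=w[4]; dy=(w[3]-y)/n; R=[]
        s=(q-p)/n; ang=abs(dy)
        for i in range(n):
            a=np.radians(y+dy*i); c,sn=np.cos(a),np.sin(a)
            R.append([grip,round((s[0]*c+s[1]*sn)/1000,4),round((s[0]*sn-s[1]*c)/1000,4),round(-s[2]/1000,4),0,0,round(-np.radians(dy),4)])
        print(w,'step mm',round(np.linalg.norm(s),1),'deg',round(ang,2)); print(str(R).replace(' ','') if dy else f'{n}x {R[0]}')
        p,y=q,w[3]
E
python3 - <<'E'
from meas import *
from plan import rows
for n,(u0,v0,u1,v1) in(('top',(300,165,360,245)),('side',(300,190,375,222))):
    d=grab(n); C=cloud(d)[v0:v1,u0:u1]; P=C[d['depth'][v0:v1,u0:u1]>0]
    for lo,hi in((.01,.1),(.05,.07),(.034,.046)): rect(P[(P[:,2]>lo)&(P[:,2]<hi)],(n,lo))
rows([(450,350,210,95,11),(489,-133,210,12.8,14)],-1)
E
```

```text
('top', 0.01) 678 c [ 492.1 -133.8] size [179.6  30.1] ang 12.87 zmed 0.0227
('top', 0.05) 149 c [ 492.6 -133.5] size [56.  17.9] ang 12.73 zmed 0.0576
('top', 0.034) 130 c [ 460.6 -141.1] size [114.9  19.8] ang 13.04 zmed 0.0399
('side', 0.01) 712 c [ 491.3 -127.9] size [157.2 125.2] ang 50.96 zmed 0.0235
('side', 0.05) 109 c [479.7 -88.2] size [ 53.8 110.8] ang 12.78 zmed 0.0572
('side', 0.034) 140 c [ 458.3 -139.5] size [117.4  27.1] ang 15.78 zmed 0.0398
(450, 350, 210, 95, 11) step mm 34.6 deg 6.33
[[-1,np.float64(-0.031),np.float64(-0.0153),np.float64(-0.0006),0,0,np.float64(0.1105)],[-1,np.float64(-0.0325),np.float64(-0.0118),np.float64(-0.0006),0,0,np.float64(0.1105)],[-1,np.float64(-0.0336),np.float64(-0.0081),np.float64(-0.0006),0,0,np.float64(0.1105)],[-1,np.float64(-0.0343),np.float64(-0.0044),np.float64(-0.0006),0,0,np.float64(0.1105)],[-1,np.float64(-0.0346),np.float64(-0.0005),np.float64(-0.0006),0,0,np.float64(0.1105)],[-1,np.float64(-0.0344),np.float64(0.0033),np.float64(-0.0006),0,0,np.float64(0.1105)],[-1,np.float64(-0.0339),np.float64(0.007),np.float64(-0.0006),0,
[... 898 characters left out ...]
.0),0,0,np.float64(0.1025)],[-1,np.float64(-0.0284),np.float64(0.0198),np.float64(-0.0),0,0,np.float64(0.1025)],[-1,np.float64(-0.0262),np.float64(0.0226),np.float64(-0.0),0,0,np.float64(0.1025)],[-1,np.float64(-0.0238),np.float64(0.0251),np.float64(-0.0),0,0,np.float64(0.1025)],[-1,np.float64(-0.0211),np.float64(0.0274),np.float64(-0.0),0,0,np.float64(0.1025)],[-1,np.float64(-0.0182),np.float64(0.0295),np.float64(-0.0),0,0,np.float64(0.1025)],[-1,np.float64(-0.0151),np.float64(0.0312),np.float64(-0.0),0,0,np.float64(0.1025)],[-1,np.float64(-0.0118),np.float64(0.0325),np.float64(-0.0),0,0,np.float64(0.1025)],[-1,np.float64(-0.0084),np.float64(0.0336),np.float64(-0.0),0,0,np.float64(0.1025)]]
```

Call:
jog_arm:
  motion:
    - [[-1, -0.031, -0.015, 0, 0, 0, 0.11], [-1, -0.032, -0.012, 0, 0, 0, 0.11], [-1, -0.034, -0.008, 0, 0, 0, 0.11], [-1, -0.034, -0.004, 0, 0, 0, 0.11], [-1, -0.035, 0, 0, 0, 0, 0.11], [-1, -0.034, 0.003, 0, 0, 0, 0.11], [-1, -0.034, 0.007, 0, 0, 0, 0.11], [-1, -0.033, 0.011, 0, 0, 0, 0.11], [-1, -0.032, 0.014, 0, 0, 0, 0.11], [-1, -0.03, 0.018, 0, 0, 0, 0.11], [-1, -0.028, 0.021, 0, 0, 0, 0.11]]

```text
time: 1.27
tool_pos: [0.4525, 0.3496, 0.2041]
eef_rot: [3.141, -0.0, 1.659]
wrist_force: [-0.1, -0.1, 0.1]
opening: 0.0855
gripper_force: 0.0
```

Call:
jog_arm:
  motion:
    - [[-1, -0.035, 0, 0, 0, 0, 0.102], [-1, -0.034, 0.003, 0, 0, 0, 0.102], [-1, -0.034, 0.007, 0, 0, 0, 0.102], [-1, -0.033, 0.01, 0, 0, 0, 0.102], [-1, -0.032, 0.014, 0, 0, 0, 0.102], [-1, -0.03, 0.017, 0, 0, 0, 0.102], [-1, -0.028, 0.02, 0, 0, 0, 0.102], [-1, -0.026, 0.023, 0, 0, 0, 0.102], [-1, -0.024, 0.025, 0, 0, 0, 0.102], [-1, -0.021, 0.027, 0, 0, 0, 0.102], [-1, -0.018, 0.029, 0, 0, 0, 0.102], [-1, -0.015, 0.031, 0, 0, 0, 0.102], [-1, -0.012, 0.032, 0, 0, 0, 0.102], [-1, -0.008, 0.034, 0, 0, 0, 0.102], [-1, 0, 0, 0, 0, 0, 0], [-1, 0, 0, 0, 0, 0, 0]]

```text
time: 2.6
tool_pos: [0.4956, -0.133, 0.204]
eef_rot: [3.14, -0.0, 0.232]
wrist_force: [-0.3, 0.0, -0.7]
opening: 0.0855
gripper_force: 0.0
```

```bash
sed -i 's/R.append(\[grip,.*/R.append([grip]+[float(x) for x in np.round([(s[0]*c+s[1]*sn)\/1000,(s[0]*sn-s[1]*c)\/1000,-s[2]\/1000,0,0,-np.radians(dy)],4)])/' plan.py; python3 - <<'E'
from plan import *
st(); rows([(492.3,-133.6,120,12.8,4),(492.3,-133.6,30,12.8,5)],-1)
E
```

```text
{'time': 2.6, 'joints': [-0.115, 0.585, 0.465, 1.92, -0.382, 0.723, -0.765], 'tool_pos': [0.496, -0.133, 0.204], 'eef_rot': [3.14, -0.0, 0.232], 'wrist_force': [-0.312, 0.016, -0.683], 'opening': 0.086}
(492.3, -133.6, 120, 12.8, 4) step mm 21.0 deg 0.12
[[-1,-0.0008,-0.0,0.021,0.0,0.0,0.0021],[-1,-0.0008,-0.0,0.021,0.0,0.0,0.0021],[-1,-0.0008,-0.0,0.021,0.0,0.0,0.0021],[-1,-0.0008,-0.0,0.021,0.0,0.0,0.0021]]
(492.3, -133.6, 30, 12.8, 5) step mm 18.0 deg 0.0
5x [-1, 0.0, 0.0, 0.018, 0.0, 0.0, -0.0]
```

Call:
jog_arm:
  motion:
    - [[-1, -0.0015, 0, 0.03, 0, 0, 0.004], [-1, -0.0015, 0, 0.03, 0, 0, 0.004], [-1, 0, 0, 0.03, 0, 0, 0], [-1, 0, 0, 0.03, 0, 0, 0], [-1, 0, 0, 0.03, 0, 0, 0], [-1, 0, 0, 0.017, 0, 0, 0], [-1, 0, 0, 0.01, 0, 0, 0], [-1, 0, 0, 0, 0, 0, 0]]

```text
time: 3.27
tool_pos: [0.4918, -0.1294, 0.0252]
eef_rot: [-3.139, 0.002, 0.23]
wrist_force: [-0.6, 0.2, 0.2]
opening: 0.0853
gripper_force: 0.0
```

Call:
jog_arm:
  motion:
    - [[1, 0, 0, 0, 0, 0, 0], [1, 0, 0, 0, 0, 0, 0], [1, 0, 0, 0, 0, 0, 0], [1, 0, 0, 0, 0, 0, 0], [1, 0, 0, 0, 0, 0, 0], [1, 0, 0, 0, 0, 0, 0], [1, 0, 0, 0, 0, 0, 0]]
  force: 70

```text
time: 3.85
tool_pos: [0.4933, -0.1319, 0.0277]
eef_rot: [3.14, -0.001, 0.228]
wrist_force: [-0.3, 0.1, 5.7]
opening: 0.0149
gripper_force: 68.4
```

```bash
python3 - <<'E'
from plan import *
st(); rows([(493.3,-131.9,115,12.8,4),(590,18.4,115,11.8,8),(590,18.4,78,11.8,4)],1)
E
```

```text
{'time': 3.85, 'joints': [0.05, 0.858, 0.202, 2.049, -0.566, 0.286, -0.613], 'tool_pos': [0.493, -0.132, 0.028], 'eef_rot': [3.14, -0.001, 0.228], 'wrist_force': [-0.338, 0.059, 5.666], 'opening': 0.015}
(493.3, -131.9, 115, 12.8, 4) step mm 21.8 deg 0.06
[[1,-0.0,-0.0,-0.0218,0.0,0.0,0.001],[1,-0.0,-0.0,-0.0218,0.0,0.0,0.001],[1,-0.0,-0.0,-0.0218,0.0,0.0,0.001],[1,-0.0,-0.0,-0.0218,0.0,0.0,0.001]]
(590, 18.4, 115, 11.8, 8) step mm 22.3 deg 0.12
[[1,0.0159,-0.0156,-0.0,0.0,0.0,0.0022],[1,0.0159,-0.0157,-0.0,0.0,0.0,0.0022],[1,0.0159,-0.0157,-0.0,0.0,0.0,0.0022],[1,0.0158,-0.0157,-0.0,0.0,0.0,0.0022],[1,0.0158,-0.0158,-0.0,0.0,0.0,0.0022],[1,0.0158,-0.0158,-0.0,0.0,0.0,0.0022],[1,0.0157,-0.0159,-0.0,0.0,0.0,0.0022],[1,0.0157,-0.0159,-0.0,0.0,0.0,0.0022]]
(590, 18.4, 78, 11.8, 4) step mm 9.2 deg 0.0
4x [1, 0.0, 0.0, 0.0092, 0.0, 0.0, -0.0]
```

Call:
jog_arm:
  motion:
    - [[1, 0, 0, -0.02, 0, 0, 0.001], [1, 0, 0, -0.023, 0, 0, 0.001], [1, 0, 0, -0.023, 0, 0, 0.001], [1, 0, 0, -0.022, 0, 0, 0.001], [1, 0.016, -0.016, 0, 0, 0, 0.002], [1, 0.016, -0.016, 0, 0, 0, 0.002], [1, 0.016, -0.016, 0, 0, 0, 0.002], [1, 0.016, -0.016, 0, 0, 0, 0.002], [1, 0.016, -0.016, 0, 0, 0, 0.002], [1, 0.016, -0.016, 0, 0, 0, 0.002], [1, 0.016, -0.016, 0, 0, 0, 0.002], [1, 0.015, -0.015, 0, 0, 0, 0.002], [1, 0, 0, 0, 0, 0, 0], [1, 0, 0, 0, 0, 0, 0]]

```text
time: 5.02
tool_pos: [0.5893, 0.022, 0.1142]
eef_rot: [-3.141, 0.001, 0.211]
wrist_force: [0.3, -0.4, -2.6]
opening: 0.0143
gripper_force: 68.7
```

```bash
python3 - <<'E'
from meas import *
st()
d=grab('side'); cv2.imwrite('pics/s1.png',cv2.resize(d['image'][170:390,180:440],None,fx=2.5,fy=2.5))
d=grab('top'); C=cloud(d); M=masks(d); v0,v1,u0,u1=110,240,190,310
P=C[v0:v1,u0:u1][(d['depth'][v0:v1,u0:u1]>0)&(cv2.cvtColor(d['image'],cv2.COLOR_BGR2HSV)[v0:v1,u0:u1,1]>90)&(C[v0:v1,u0:u1,2]>.085)&(C[v0:v1,u0:u1,2]<.135)]
rect(P,'held coloured')
E
```

```text
{'time': 5.017, 'joints': [-0.362, 0.809, 0.444, 1.776, -0.521, 0.677, -0.983], 'tool_pos': [0.589, 0.022, 0.114], 'eef_rot': [-3.141, 0.001, 0.211], 'wrist_force': [0.282, -0.443, -2.565], 'opening': 0.014}
held coloured 201 c [539.8   8.2] size [83.6 24.3] ang 11.62 zmed 0.1252
```

View pics/s1.png

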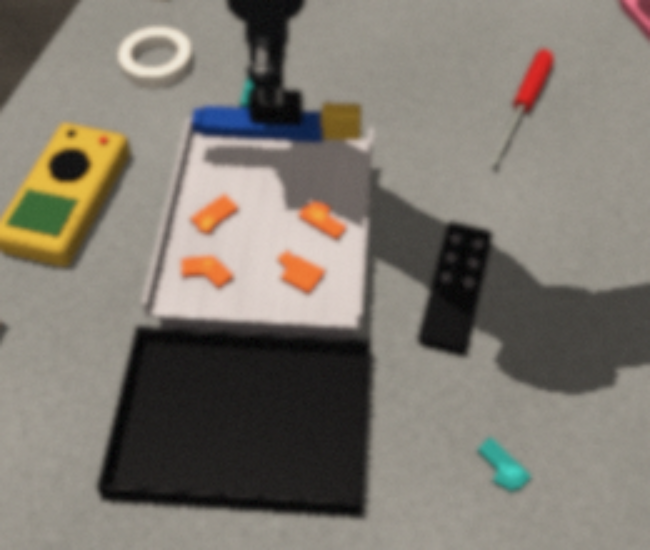

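The scraper is held level over the clear strip: nose (195,120), tail (345,120), all four shards ahead of it. Lowering now.

Call:
jog_arm:
  motion:
    - [[1, 0, 0, 0.013, 0, 0, 0.005], [1, 0, 0, 0.013, 0, 0, 0], [1, 0, 0, 0.01, 0, 0, 0], [1, 0, 0, 0.003, 0, 0, 0], [1, 0, 0, 0.001, 0, 0, 0], [1, 0, 0, 0, 0, 0, 0]]

```text
time: 5.62
tool_pos: [0.5893, 0.0194, 0.0749]
eef_rot: [3.141, 0.0, 0.202]
wrist_force: [0.5, -0.3, -2.5]
opening: 0.0142
gripper_force: 68.8
```

Call:
jog_arm:
  motion:
    - [[1, 0, 0, 0.001, 0, 0, 0], [1, 0, 0, 0.001, 0, 0, 0], [1, 0, 0, 0, 0, 0, 0]]

```text
time: 5.87
tool_pos: [0.5897, 0.02, 0.0732]
eef_rot: [3.142, -0.001, 0.203]
wrist_force: [-0.7, 1.3, -2.8]
opening: 0.0145
gripper_force: 68.8
```

Call:
jog_arm:
  motion:
    - [[1, 0, 0, 0.0007, 0, 0, 0], [1, 0, 0, 0, 0, 0, 0]]

```text
time: 6.03
tool_pos: [0.5899, 0.0197, 0.0728]
eef_rot: [3.141, -0.001, 0.203]
wrist_force: [-0.7, -0.4, 1.9]
opening: 0.0144
gripper_force: 69.4
```

Call:
jog_arm:
  motion:
    - [[1, 0, -0.005, 0, 0, 0, 0], [1, 0, -0.01, 0, 0, 0, 0], [1, 0, -0.01, 0, 0, 0, 0], [1, 0, -0.01, 0, 0, 0, 0], [1, 0, -0.01, 0, 0, 0, 0], [1, 0, -0.01, 0, 0, 0, 0], [1, 0, -0.01, 0, 0, 0, 0], [1, 0, -0.01, 0, 0, 0, 0], [1, 0, -0.01, 0, 0, 0, 0], [1, 0, -0.01, 0, 0, 0, 0], [1, 0, -0.01, 0, 0, 0, 0], [1, 0, -0.005, 0, 0, 0, 0]]

```text
time: 7.03
tool_pos: [0.5677, 0.1284, 0.0731]
eef_rot: [3.14, -0.002, 0.204]
wrist_force: [-1.1, -9.6, 17.6]
opening: 0.0149
gripper_force: 71.4
```

```bash
python3 - <<'E'
from meas import *
st()
d=grab('side'); cv2.imwrite('pics/s2.png',cv2.resize(d['image'][190:390,200:360],None,fx=2.5,fy=2.5))
E
```

```text
{'time': 7.033, 'joints': [-0.538, 0.863, 0.422, 1.825, -0.599, 0.582, -1.104], 'tool_pos': [0.568, 0.128, 0.073], 'eef_rot': [3.14, -0.002, 0.204], 'wrist_force': [-1.129, -9.623, 17.586], 'opening': 0.015}
```

View pics/s2.png

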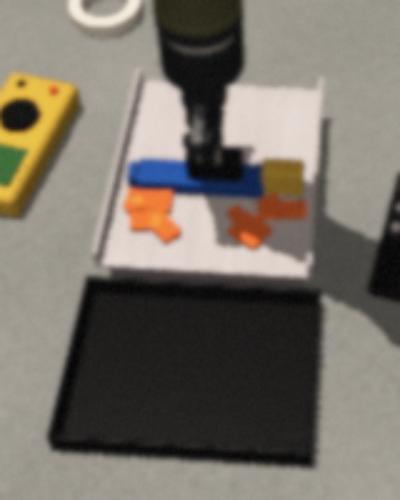

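Wiping works: all four shards are gathered ahead of the blue edge at (150,215) and (265,220). Continuing past the plate edge, with a little less down-pressure.

Call:
jog_arm:
  motion:
    - [[1, 0, -0.005, -0.0004, 0, 0, 0], [1, 0, -0.01, 0, 0, 0, 0], [1, 0, -0.01, 0, 0, 0, 0], [1, 0, -0.01, 0, 0, 0, 0], [1, 0, -0.01, 0, 0, 0, 0], [1, 0, -0.01, 0, 0, 0, 0], [1, 0, -0.01, 0, 0, 0, 0], [1, 0, -0.01, 0, 0, 0, 0], [1, 0, -0.01, 0, 0, 0, 0], [1, 0, -0.01, 0, 0, 0, 0], [1, 0, -0.01, 0, 0, 0, 0], [1, 0, -0.005, 0, 0, 0, 0], [1, 0, 0, 0, 0, 0, 0]]

```text
time: 8.17
tool_pos: [0.5438, 0.2389, 0.0723]
eef_rot: [-3.139, 0.001, 0.206]
wrist_force: [-1.4, 1.0, 7.4]
opening: 0.0146
gripper_force: 69.9
```

```bash
cat > sh.py <<'E'
from meas import *
st()
for n in('top','side'):
    d=grab(n); M=masks(d); C=cloud(d); N,L,s,c=cv2.connectedComponentsWithStats(M['orange'].astype(np.uint8))
    for i in range(1,N):
        if s[i,4]>15:
            p=np.median(C[(L==i)&(d['depth']>0)],0)*1000; r=p[:2]-[571.5,106.5]
            x,y=r[0]*.979+r[1]*.2045,-r[0]*.2045+r[1]*.979
            if abs(x)<150 and -150<y<330: print(n,s[i,4],'plate xy',round(x),round(y),'z',round(p[2]),'pix',c[i].round())
E
python3 sh.py
```

```text
{'time': 8.167, 'joints': [-0.74, 0.883, 0.454, 1.787, -0.627, 0.622, -1.271], 'tool_pos': [0.544, 0.239, 0.072], 'eef_rot': [-3.139, 0.001, 0.206], 'wrist_force': [-1.356, 0.979, 7.399], 'opening': 0.015}
top 203 plate xy -59 170 z 12 pix [188. 211.]
side 326 plate xy 59 159 z 13 pix [254. 318.]
side 371 plate xy -61 167 z 12 pix [304. 324.]
```

Call:
jog_arm:
  motion:
    - [[1, 0, 0, -0.015, 0, 0, 0], [1, 0, 0, -0.025, 0, 0, 0], [1, 0, 0, -0.03, 0, 0, 0], [1, 0, 0, -0.025, 0, 0, 0], [1, 0, 0, 0, 0, 0, 0]]

```text
time: 8.68
tool_pos: [0.547, 0.2375, 0.1712]
eef_rot: [-3.139, -0.006, 0.204]
wrist_force: [1.3, -0.4, -2.2]
opening: 0.0143
gripper_force: 68.8
```

```bash
python3 sh.py; python3 - <<'E'
from meas import *
from plan import rows
d=grab('top'); cv2.imwrite('pics/t3.png',cv2.resize(d['image'][110:260,120:320],None,fx=3,fy=3))
print('screwdriver/pink',pts(d,[[382,265],[345,262],[455,292],[398,336],[428,290]],.015).round(3).tolist())
rows([(449.8,-351.5,166,-10.2,20)],1)
E
```

```text
{'time': 8.683, 'joints': [-0.797, 0.756, 0.568, 1.72, -0.533, 0.817, -1.348], 'tool_pos': [0.547, 0.238, 0.171], 'eef_rot': [-3.139, -0.006, 0.204], 'wrist_force': [1.326, -0.36, -2.194], 'opening': 0.014}
top 67 plate xy 52 139 z 16 pix [191. 166.]
top 24 plate xy -44 152 z 13 pix [192. 202.]
top 132 plate xy -81 155 z 12 pix [194. 217.]
side 330 plate xy 60 159 z 13 pix [253. 317.]
side 362 plate xy -61 167 z 12 pix [304. 324.]
screwdriver/pink [[0.324, -0.26, 0.015], [0.334, -0.162, 0.015], [0.252, -0.449, 0.015], [0.143, -0.295, 0.015], [0.258, -0.378, 0.015]]
(449.8, -351.5, 166, -10.2, 20) step mm 29.8 deg 1.09
[[1,-0.0105,0.0278,0.0,0.0,0.0,0.0191],[1,-0.01,0.028,0.0,0.0,0.0,0.0191],[1,-0.0095,0.0282,0.0,0.0,0.0,0.0191],[1,-0.0089,0.0284,0.0,0.0,0.0,0.0191],[1,-0.0084,0.0286,0.0,0.0,0.0,0.0191],[1,-0.0078,0.0287,0.0,0.0,0.0,0.0191],[1,-0.0073,0.0289,0.0,0.0,0.0,0.0191],[1,-0.0067,0.029,0.0,0.0,0.0,0.0191],[1,-0.0062,0.0291,0.0,0.0,0.0,0.0191],[1,-0.0056,0.0292,0.0,0.0,0.0,0.0191],[1,-0.0051,0.0293,0.0,0.0,0.0,0.0191],[1,-0.0045,0.0294,0.0,0.0,0.0,0.0191],[1,-0.0039,0.0295,0.0,0.0,0.0,0.0191],[1,-0.0034,0.0296,0.0,0.0,0.0,0.0191],[1,-0.0028,0.0296,0.0,0.0,0.0,0.0191],[1,-0.0022,0.0297,0.0,0.0,0.0,0.0191],[1,-0.0017,0.0297,0.0,0.0,0.0,0.0191],[1,-0.0011,0.0298,0.0,0.0,0.0,0.0191],[1,-0.0005,0.0298,0.0,0.0,0.0,0.0191],[1,0.0,0.0298,0.0,0.0,0.0,0.0191]]
```

View pics/t3.png

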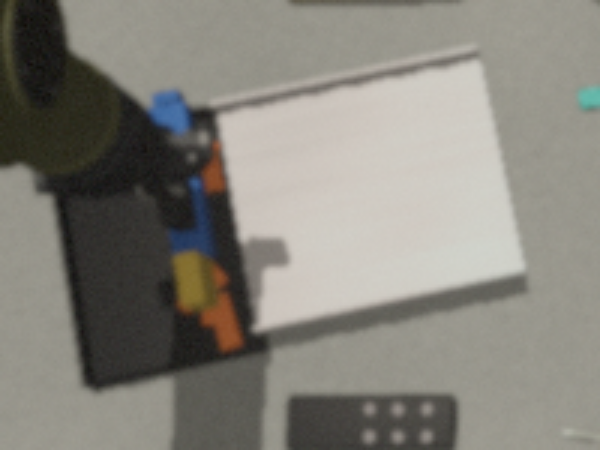

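The plate is empty, and the orange pieces lie in the tray near (215,165) and (225,315). Carrying the scraper to the sleeve.

Call:
jog_arm:
  motion:
    - [[1, -0.0105, 0.028, 0, 0, 0, 0.019], [1, -0.01, 0.028, 0, 0, 0, 0.019], [1, -0.0095, 0.028, 0, 0, 0, 0.019], [1, -0.009, 0.0285, 0, 0, 0, 0.019], [1, -0.0085, 0.0285, 0, 0, 0, 0.019], [1, -0.008, 0.0285, 0, 0, 0, 0.019], [1, -0.0075, 0.029, 0, 0, 0, 0.019], [1, -0.007, 0.029, 0, 0, 0, 0.019], [1, -0.006, 0.029, 0, 0, 0, 0.019], [1, -0.0055, 0.029, 0, 0, 0, 0.019], [1, -0.005, 0.0295, 0, 0, 0, 0.019], [1, -0.0045, 0.0295, 0, 0, 0, 0.019], [1, -0.004, 0.0295, 0, 0, 0, 0.019], [1, -0.0035, 0.0295, 0, 0, 0, 0.019], [1, -0.003, 0.0295, 0, 0, 0, 0.019], [1, -0.002, 0.03, 0, 0, 0, 0.019], [1, -0.0015, 0.03, 0, 0, 0, 0.019], [1, -0.001, 0.03, 0, 0, 0, 0.019], [1, -0.0005, 0.03, 0, 0, 0, 0.019], [1, 0, 0.03, 0, 0, 0, 0.019]]

```text
time: 10.5
tool_pos: [0.4498, -0.3529, 0.1652]
eef_rot: [-3.138, 0.004, -0.178]
wrist_force: [0.1, 0.1, -2.4]
opening: 0.0145
gripper_force: 68.8
```

Call:
jog_arm:
  motion:
    - [[1, 0, 0, 0.02, 0, 0, 0], [1, 0, 0, 0.03, 0, 0, 0], [1, 0, 0, 0.03, 0, 0, 0], [1, 0, 0, 0.02, 0, 0, 0], [1, 0, 0, 0.01, 0, 0, 0], [1, 0, 0, 0, 0, 0, 0]]

```text
time: 11.0
tool_pos: [0.4489, -0.3508, 0.054]
eef_rot: [-3.137, 0.006, -0.177]
wrist_force: [-1.4, 1.5, -2.8]
opening: 0.0145
gripper_force: 68.9
```

```bash
python3 - <<'E'
from meas import *
st(); d=grab('top'); cv2.imwrite('pics/t4.png',cv2.resize(d['image'][110:270,350:470],None,fx=3.5,fy=3.5))
C=cloud(d); s=cv2.cvtColor(d['image'],cv2.COLOR_BGR2HSV); Z=C[...,2]; ok=d['depth']>0
b=ok&(s[...,0]>95)&(s[...,0]<125)&(s[...,1]>80)&(C[...,1]>-.43)&(C[...,1]<-.28)&(C[...,0]>.3)&(C[...,0]<.6)&(Z>.03)&(Z<.09); P=C[b]; rect(P,'blue')
r=ok&(Z>.062)&(Z<.078)&(C[...,0]>.54)&(C[...,0]<.72)&(C[...,1]>-.45)&(C[...,1]<-.33)&(s[...,1]>60); rect(C[r],'roof')
E
```

```text
{'time': 11.0, 'joints': [0.361, 0.882, 0.394, 1.859, -0.625, 0.534, -0.571], 'tool_pos': [0.449, -0.351, 0.054], 'eef_rot': [-3.137, 0.006, -0.177], 'wrist_force': [-1.44, 1.54, -2.776], 'opening': 0.014}
blue 0 c [0. 0.] size [0. 0.] ang 0.0 zmed nan
roof 787 c [ 639.9 -385.8] size [ 55.  107.1] ang 79.41 zmed 0.0705
  return _methods._mean(a, axis=axis, dtype=dtype,
  ret = ret.dtype.type(ret / rcount)
```

View pics/t4.png

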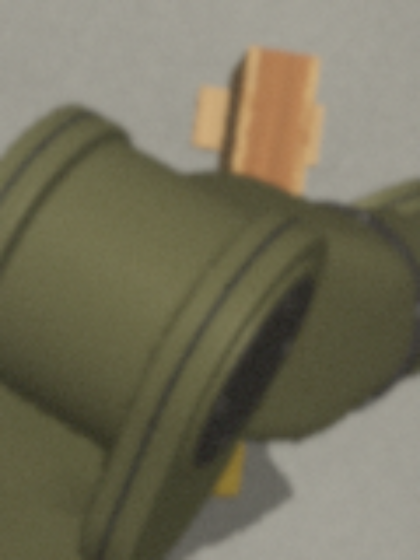

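The arm hides the spot from above, so I go by the measured pose. Lowering to the bench, then I'll check from the side.

Call:
jog_arm:
  motion:
    - [[1, 0, 0, 0.01, 0, 0, 0], [1, 0, 0, 0.01, 0, 0, 0], [1, 0, 0, 0.004, 0, 0, 0], [1, 0, 0, 0.0015, 0, 0, 0], [1, 0, 0, 0, 0, 0, 0]]

```text
time: 11.47
tool_pos: [0.4509, -0.3532, 0.0319]
eef_rot: [-3.141, 0.0, -0.177]
wrist_force: [-0.2, -0.1, -3.3]
opening: 0.0144
gripper_force: 68.9
```

```bash
python3 - <<'E'
from meas import *
st(); d=grab('side'); cv2.imwrite('pics/s5.png',cv2.resize(d['image'][110:230,270:420],None,fx=4,fy=4))
C=cloud(d); s=cv2.cvtColor(d['image'],cv2.COLOR_BGR2HSV); Z=C[...,2]; ok=d['depth']>0
box=ok&(C[...,1]>-.45)&(C[...,1]<-.28)&(C[...,0]>.3)&(C[...,0]<.6)&(s[...,1]>110)
for nm,lo,hi in(('blue',95,125),('yellow',18,35)):
    P=C[box&(s[...,0]>lo)&(s[...,0]<hi)&(Z>.015)]; len(P) and rect(P,nm)
E
```

```text
{'time': 11.467, 'joints': [0.38, 0.915, 0.361, 1.864, -0.648, 0.483, -0.551], 'tool_pos': [0.451, -0.353, 0.032], 'eef_rot': [-3.141, 0.0, -0.177], 'wrist_force': [-0.195, -0.089, -3.295], 'opening': 0.014}
blue 269 c [ 468.3 -344.9] size [ 49.1 137.9] ang 76.64 zmed 0.0248
yellow 299 c [ 421.3 -313.8] size [128.1  67.6] ang 0.07 zmed 0.3145
```

View pics/s5.png

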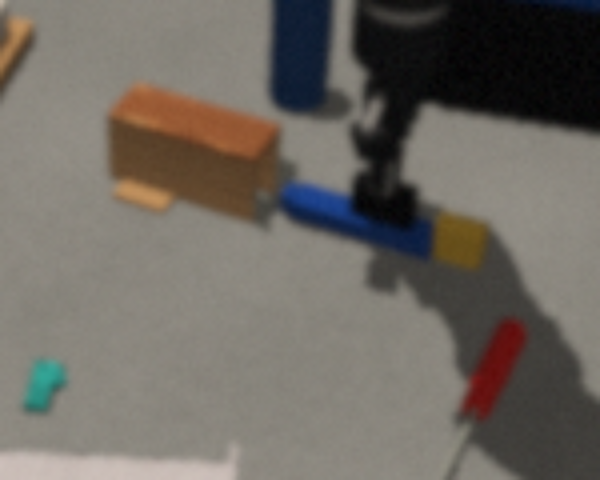

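The side view shows the scraper aligned with the sleeve, its nose at (285,195) right before the mouth at (268,200). Lowering to contact.

Call:
jog_arm:
  motion:
    - [[1, 0, 0, 0.002, 0, 0, 0], [1, 0, 0, 0.001, 0, 0, 0], [1, 0, 0, 0.0005, 0, 0, 0], [1, 0, 0, 0, 0, 0, 0]]

```text
time: 11.85
tool_pos: [0.4509, -0.3534, 0.0286]
eef_rot: [-3.142, -0.0, -0.177]
wrist_force: [0.7, -0.5, -2.5]
opening: 0.0147
gripper_force: 68.9
```

Call:
jog_arm:
  motion:
    - [[1, 0, 0, 0.0008, 0, 0, 0], [1, 0, 0, 0, 0, 0, 0]]

```text
time: 12.02
tool_pos: [0.4511, -0.3536, 0.0279]
eef_rot: [3.141, -0.001, -0.177]
wrist_force: [1.0, -0.7, -1.7]
opening: 0.0147
gripper_force: 69.1
```

Call:
jog_arm:
  motion:
    - [[-0.2, 0, 0, 0, 0, 0, 0], [-0.2, 0, 0, 0, 0, 0, 0], [-0.2, 0, 0, 0, 0, 0, 0], [-0.2, 0, 0, -0.01, 0, 0, 0], [-0.2, 0, 0, -0.02, 0, 0, 0], [-0.2, 0, 0, -0.02, 0, 0, 0], [-0.2, 0, 0, -0.02, 0, 0, 0], [-0.2, -0.036, 0, -0.005, 0, 0, 0], [-0.2, -0.036, 0, 0, 0, 0, 0], [-0.2, 0, 0, 0, 0, 0, 0]]

```text
time: 12.85
tool_pos: [0.3712, -0.3388, 0.104]
eef_rot: [-3.139, 0.007, -0.185]
wrist_force: [-1.5, 0.2, 0.2]
opening: 0.0512
gripper_force: 0.0
```

```bash
cat > sc.py <<'E'
from meas import *
st(); SL=np.array([553.1,-370.1]); A=np.radians(-10.2); ax=np.array([np.cos(A),np.sin(A)]); ay=np.array([-ax[1],ax[0]])
for n in('side','top'):
    d=grab(n); C=cloud(d); s=cv2.cvtColor(d['image'],cv2.COLOR_BGR2HSV); Z=C[...,2]; ok=d['depth']>0
    box=ok&(C[...,1]>-.42)&(C[...,1]<-.28)&(C[...,0]>.3)&(C[...,0]<.63)&(s[...,1]>70)
    for nm,lo,hi,z0,z1 in(('blue',95,125,.014,.026),('yellow',18,35,.034,.046)):
        m=box&(s[...,0]>lo)&(s[...,0]<hi)&(Z>z0)&(Z<z1); P=C[m]
        if len(P)<8: print(n,nm,len(P)); continue
        rect(P,n+' '+nm); r=P[:,:2]*1000-SL; x,y=r@ax,r@ay
        print('   sleeve x range',np.percentile(x,[1,99]).round(1),'y',np.percentile(y,[2,98]).round(1))
E
python3 sc.py
```

```text
{'time': 12.85, 'joints': [0.402, 0.742, 0.41, 2.034, -0.601, 0.493, -0.497], 'tool_pos': [0.371, -0.339, 0.104], 'eef_rot': [-3.139, 0.007, -0.185], 'wrist_force': [-1.527, 0.21, 0.197], 'opening': 0.051}
side blue 206 c [ 467.5 -354.3] size [ 32.  138.1] ang 77.97 zmed 0.0199
   sleeve x range [-153.   -19.4] y [-13.9  14.9]
side yellow 62 c [ 401.8 -343.7] size [20.1 87.8] ang 78.41 zmed 0.0402
   sleeve x range [-197.  -138.5] y [-10.    9.3]
top blue 149 c [ 516.9 -365.1] size [29.8 44.3] ang 84.18 zmed 0.0206
   sleeve x range [-58.7 -14.5] y [-15.7  11.7]
top yellow 2
```

Released: lateral error is under 1 mm, with the nose 16 mm in front of the mouth. Taking the tail.

Call:
jog_arm:
  motion:
    - [[-0.2, 0.009, 0, 0.02, 0, 0, 0], [-0.2, 0, 0, 0.025, 0, 0, 0], [-0.2, 0, 0, 0.025, 0, 0, 0], [-0.2, 0, 0, 0.016, 0, 0, 0], [-0.2, 0, 0, 0.006, 0, 0, 0], [-0.2, 0, 0, 0, 0, 0, 0]]

```text
time: 13.45
tool_pos: [0.3896, -0.342, 0.0097]
eef_rot: [-3.14, 0.001, -0.177]
wrist_force: [-0.1, -0.8, 0.4]
opening: 0.0511
gripper_force: 0.0
```

Call:
jog_arm:
  motion:
    - [[1, 0, 0, 0, 0, 0, 0], [1, 0, 0, 0, 0, 0, 0], [1, 0, 0, 0, 0, 0, 0], [1, 0, 0, 0, 0, 0, 0], [1, 0, 0, 0, 0, 0, 0]]
  force: 50

```text
time: 13.87
tool_pos: [0.3898, -0.3431, 0.012]
eef_rot: [3.14, -0.002, -0.177]
wrist_force: [0.3, 0.6, 6.9]
opening: 0.0156
gripper_force: 48.8
```

Call:
jog_arm:
  motion:
    - [[1, 0.002, 0, -0.0005, 0, 0, 0], [1, 0.004, 0, 0, 0, 0, 0], [1, 0.006, 0, 0, 0, 0, 0], [1, 0.006, 0, 0, 0, 0, 0], [1, 0.006, 0, 0, 0, 0, 0], [1, 0.006, 0, 0, 0, 0, 0]]

```text
time: 14.37
tool_pos: [0.4158, -0.3473, 0.012]
eef_rot: [-3.141, 0.004, -0.179]
wrist_force: [-6.0, 1.6, 8.9]
opening: 0.0155
gripper_force: 52.3
```

```bash
python3 sc.py
```

```text
{'time': 14.367, 'joints': [0.439, 0.92, 0.295, 1.956, -0.689, 0.37, -0.473], 'tool_pos': [0.416, -0.347, 0.012], 'eef_rot': [-3.141, 0.004, -0.179], 'wrist_force': [-5.957, 1.594, 8.893], 'opening': 0.016}
side blue 184 c [ 491.8 -359.6] size [ 34.2 134.1] ang 79.54 zmed 0.02
   sleeve x range [-1.267e+02 -1.000e-01] y [-17.2  14.3]
side yellow 41 c [ 402.3 -340.9] size [39.6 19. ] ang 3.22 zmed 0.0395
   sleeve x range [-171.3 -136.4] y [-10.   11.3]
top blue 0
top yellow 1
```

Call:
jog_arm:
  motion:
    - [[1, 0.006, 0, -0.0005, 0, 0, 0], [1, 0.006, 0, 0, 0, 0, 0], [1, 0.006, 0, 0, 0, 0, 0], [1, 0.006, 0, 0, 0, 0, 0], [1, 0.006, 0, 0, 0, 0, 0], [1, 0.004, 0, 0, 0, 0, 0]]

```text
time: 14.97
tool_pos: [0.4519, -0.3535, 0.012]
eef_rot: [-3.141, 0.001, -0.177]
wrist_force: [-4.9, 1.1, 7.2]
opening: 0.0153
gripper_force: 51.2
```

Call:
jog_arm:
  motion:
    - [[1, 0.006, 0, 0, 0, 0, 0], [1, 0.006, 0, 0, 0, 0, 0], [1, 0.006, 0, 0, 0, 0, 0], [1, 0.006, 0, 0, 0, 0, 0], [1, 0.004, 0, 0, 0, 0, 0]]

```text
time: 15.38
tool_pos: [0.4796, -0.3585, 0.0121]
eef_rot: [-3.141, 0.001, -0.177]
wrist_force: [-4.6, 1.2, 6.8]
opening: 0.0155
gripper_force: 51.0
```

Call:
jog_arm:
  motion:
    - [[1, 0.004, 0, 0, 0, 0, 0], [1, 0.004, 0, 0, 0, 0, 0], [1, 0.003, 0, 0, 0, 0, 0], [1, 0.002, 0, 0, 0, 0, 0], [1, 0.001, 0, 0, 0, 0, 0]]

```text
time: 15.8
tool_pos: [0.493, -0.3609, 0.0121]
eef_rot: [-3.141, 0.001, -0.177]
wrist_force: [-5.0, 1.5, 6.3]
opening: 0.0153
gripper_force: 51.1
```

Call:
jog_arm:
  motion:
    - [[1, 0.0015, 0, 0, 0, 0, 0], [1, 0.0015, 0, 0, 0, 0, 0], [1, 0.001, 0, 0, 0, 0, 0]]

```text
time: 16.05
tool_pos: [0.4967, -0.3616, 0.0121]
eef_rot: [-3.141, 0.001, -0.177]
wrist_force: [-3.8, 0.0, 6.5]
opening: 0.0155
gripper_force: 51.0
```

Call:
jog_arm:
  motion:
    - [[1, 0.0015, 0, 0, 0, 0, 0], [1, 0.0015, 0, 0, 0, 0, 0], [1, 0.001, 0, 0, 0, 0, 0]]

```text
time: 16.3
tool_pos: [0.5006, -0.3623, 0.0121]
eef_rot: [-3.141, 0.001, -0.177]
wrist_force: [-5.2, 0.2, 6.5]
opening: 0.0152
gripper_force: 50.9
```

Call:
jog_arm:
  motion:
    - [[1, 0.0015, 0, 0, 0, 0, 0], [1, 0.0015, 0, 0, 0, 0, 0], [1, 0.001, 0, 0, 0, 0, 0]]

```text
time: 16.55
tool_pos: [0.5046, -0.363, 0.0121]
eef_rot: [-3.141, 0.001, -0.177]
wrist_force: [-3.5, 0.4, 5.5]
opening: 0.0153
gripper_force: 50.9
```

Call:
jog_arm:
  motion:
    - [[1, 0.0015, 0, 0, 0, 0, 0], [1, 0.0015, 0, 0, 0, 0, 0], [1, 0.001, 0, 0, 0, 0, 0]]

```text
time: 16.8
tool_pos: [0.5085, -0.3637, 0.0121]
eef_rot: [-3.141, 0.002, -0.177]
wrist_force: [-4.6, 1.7, 6.8]
opening: 0.0153
gripper_force: 50.9
```

Call:
jog_arm:
  motion:
    - [[1, 0.0015, 0, 0, 0, 0, 0], [1, 0.0015, 0, 0, 0, 0, 0]]

```text
time: 16.97
tool_pos: [0.5089, -0.3638, 0.012]
eef_rot: [-3.14, 0.006, -0.178]
wrist_force: [-11.2, 2.6, 11.3]
opening: 0.0155
gripper_force: 52.9
```

Call:
jog_arm:
  motion:
    - [[1, 0.0015, 0, 0, 0, 0, 0], [1, 0, 0, 0, 0, 0, 0]]

```text
time: 17.13
tool_pos: [0.5088, -0.3638, 0.0119]
eef_rot: [-3.14, 0.008, -0.178]
wrist_force: [-11.0, 2.0, 11.4]
opening: 0.0154
gripper_force: 53.8
```

Call:
jog_arm:
  motion:
    - [[1, 0.003, 0, 0, 0, 0, 0], [1, 0.003, 0, 0, 0, 0, 0]]

```text
time: 17.3
tool_pos: [0.5089, -0.3637, 0.0118]
eef_rot: [-3.137, 0.018, -0.18]
wrist_force: [-25.1, 6.1, 23.0]
opening: 0.0157
gripper_force: 57.3
```

Call:
jog_arm:
  motion:
    - [[1, -0.004, 0, 0, 0, 0, 0], [1, 0, 0, 0, 0, 0, 0]]

```text
time: 17.47
tool_pos: [0.5089, -0.3637, 0.0119]
eef_rot: [-3.139, 0.011, -0.179]
wrist_force: [-13.1, 3.5, 14.3]
opening: 0.0153
gripper_force: 54.2
```

Relax a little further, then open and lift.

Call:
jog_arm:
  motion:
    - [[1, -0.003, 0, 0, 0, 0, 0], [1, 0, 0, 0, 0, 0, 0]]

```text
time: 17.63
tool_pos: [0.5088, -0.3638, 0.012]
eef_rot: [-3.14, 0.006, -0.178]
wrist_force: [-8.3, 2.5, 9.1]
opening: 0.0155
gripper_force: 52.4
```

Call:
jog_arm:
  motion:
    - [[-0.2, 0, 0, 0, 0, 0, 0], [-0.2, 0, 0, 0, 0, 0, 0], [-0.2, 0, 0, 0, 0, 0, 0], [-0.2, 0, 0, 0, 0, 0, 0]]

```text
time: 17.97
tool_pos: [0.5138, -0.3641, 0.0117]
eef_rot: [-3.141, -0.001, -0.176]
wrist_force: [-0.0, 0.4, 0.6]
opening: 0.0513
gripper_force: 0.0
```

Call:
jog_arm:
  motion:
    - [[-0.2, 0, 0, -0.01, 0, 0, 0], [-0.2, 0, 0, -0.02, 0, 0, 0], [-0.2, 0, 0, -0.025, 0, 0, 0], [-0.2, 0, 0, -0.03, 0, 0, 0], [-0.2, 0, 0, -0.03, 0, 0, 0], [-0.2, -0.02, -0.03, -0.02, 0, 0, 0], [-0.2, -0.02, -0.03, 0, 0, 0, 0], [-0.2, -0.02, -0.03, 0, 0, 0, 0], [-0.2, -0.02, -0.03, 0, 0, 0, 0], [-0.2, 0, -0.03, 0, 0, 0, 0], [-0.2, 0, -0.03, 0, 0, 0, 0], [-0.2, 0, -0.03, 0, 0, 0, 0], [-0.2, 0, 0, 0, 0, 0, 0]]

```text
time: 19.05
tool_pos: [0.4722, -0.1357, 0.1467]
eef_rot: [-3.136, 0.001, -0.167]
wrist_force: [0.8, 0.8, 0.2]
opening: 0.051
gripper_force: 0.0
```

```bash
python3 sc.py; python3 sh.py; python3 - <<'E'
from h import *
cv2.imwrite('pics/s6.png',cv2.resize(grab('side')['image'][70:390,120:460],None,fx=1.7,fy=1.7))
E
```

```text
{'time': 19.05, 'joints': [-0.135, 0.678, 0.542, 2.041, -0.629, 0.593, -0.892], 'tool_pos': [0.472, -0.136, 0.147], 'eef_rot': [-3.136, 0.001, -0.167], 'wrist_force': [0.789, 0.813, 0.152], 'opening': 0.051}
side blue 0
side yellow 9 c [ 479.  -358.6] size [ 3.9 16.4] ang 12.75 zmed 0.0399
   sleeve x range [-77.2 -71.2] y [-9.5  6.4]
top blue 87 c [ 540.3 -369.6] size [30.1 39.6] ang 77.69 zmed 0.0202
   sleeve x range [-31.    6.9] y [-15.2  12.8]
top yellow 112 c [ 499.8 -362.3] size [20.4 40.2] ang 81.46 zmed 0.0399
   sleeve x range [-73.2 -34.1] y [-10.9   8. ]
{'time': 19.15, 'joints': [-0.129, 0.678, 0.547, 2.04, -0.627, 0.591, -0.889], 'tool_pos': [0.472, -0.142, 0.147], 'eef_rot': [-3.141, -0.001, -0.174], 'wrist_force': [0.496, -1.235, 0.286], 'opening': 0.051}
top 285 plate xy 59 151 z 14 pix [186. 166.]
side 358 plate xy 59 158 z 13 pix [254. 317.]
side 452 plate xy -61 166 z 12 pix [304. 323.]
```

View pics/s6.png

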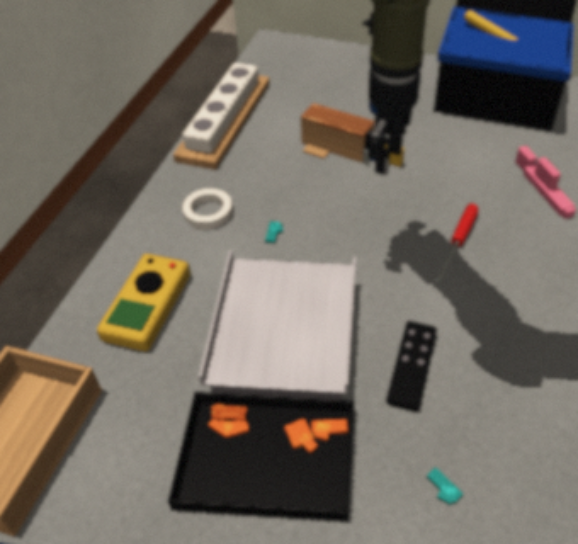

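All four shards are in the tray at (228,418) and (315,432). The scraper's tail stands about 74 mm outside the sleeve, which fits the nose against the stop. The bystanders are in place and the robot is clear, so I'm handing in.

```bash
python3 -c "from plant import order; print(order.hand_in())"
```

```text
the job is handed in; nothing more can be done
None
```

The job is handed in at about 19 s: all four shards are in the tray, the scraper is in the sleeve against its stop and released, and the other things on the bench were left alone.

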